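Switch off the hob and hand up the rice-ball pan

ROBOT

A 7-joint arm with a two-finger parallel gripper is mounted at the origin on the work surface. World frame = base frame: x ahead of the robot, y to its left, z up, the work surface at z = 0. Lengths are in m, angles in rad, forces in N, time in s.
With the tool pointing down it reaches from about 0.4 to 0.85 m from the base axis. Payload 10.4 kg.
Tool frame: the origin (TCP) lies at the very end of the fingers, on their centre line; the grasp point (between the pads) lies 19 mm behind it; z points along the fingers, y is the line along which they close (so a half turn about z gives the same grasp; the last joint's range is limited). The gripper opens to 87 mm and grips with 3 to 60 N. Pads are 19 mm wide; open, the fingers measure 117 mm over their backs; the gripper's body (75 mm by 190 mm) begins 51 mm behind the grasp point.
Start: joints at [1.148, 0.332, -0.065, 1.46, 0.022, 1.35, -0.088], TCP at [0.243, -0.576, 0.223] pointing down, gripper open.
Joint ranges: [-2.6, 2.6], [-0.5, 2.12], [-1.47, 1.34], [0.16, 2.42], [-1.27, 4.41], [0.06, 2.06], [-2.6, 2.6]. Speed limits (rad/s): [2.22, 2.22, 2.79, 2.79, 3.14, 3.14, 3.14].

INTERFACE

Orientations are given as a unit quaternion [x, y, z, w].
In Python, from bench import * gives the robot as it stands.
- The arm moves only by the tool step_arm, never from a script. Its arguments are lists of equal length, an entry for each row: "delta_pos": the shift along the world's x, y, z in units of 25 mm (1.0 is 25 mm), a list of three; "turn": the turn about the world's z in units of 0.12 rad (1.0 is 0.12 rad). In form: {"delta_pos": [[tx, ty, tz], ...], "turn": [turn, ...]}. A call has 1 to 12 rows; each row shifts and turns the commanded pose from where the row before left it; what a row does not reach is not made up. A row lasts 1/10 s, in which the tool goes at most 50 mm and 8.59 degrees, less where a joint would pass 70% of its speed; a pose out of reach is approached as far as the arm can. A call with a number of a shift or a turn outside -1 to 1 is refused whole. A call with a gripper value outside its range is refused whole. "grip" is the closure, from 0 (fully open) to 1 (shut), set as the call begins (left out, the last holds). The fingers move at their own pace and stop on an object; "newtons" is the grip in N (left out, the last holds). Time passes only in rows, so rows that do not move let the fingers close. It gives the time, the measured TCP pose, the force, the opening and the grip force at its end, in the units of the state.
- read_state(): the state, without advancing time (a new reading comes with each control period).
- camera(name): name is "side" or "top" or "wrist"; returns a dict with "image" (400x640x3 uint8, red, green, blue), "z_map" (400x640 float32, m along the optical axis (not along the pixel's ray), 0 where there is no reading), "mtx" (3x3 intrinsics, pixels), "view" (4x4, takes a point from world to camera coordinates). Camera axes: x right, y up, looking along -z (the intrinsics and any distortion apply to the point x, -y, -z); pixel columns grow to the right and rows downward; lengths in m; the calibration is good to about 2 mm. A picture is of the moment at which its call begins.
- close_job(): hands the job in; it is judged then, once.
The state is a dict: "time": time; "joint_positions": joint angles; "joint_vel": joint speeds; "joint_torque": joint torques, N m; "ee_pos": TCP position; "eef_rot": TCP orientation; "ft_force": force on the tool from outside, world axes, zero at the start; "torque": the same for the moment, N m; "width": finger opening in m; "grip_force": force on a finger pad.
Only numpy, scipy, OpenCV 4.12 (cv2) and the standard library are available. Lean on these libraries where they do the work, as an engineer would, in place of code of your own. Each camera call takes 0.05 s, during which the arm holds its last target. There are 200 camera calls.

TASK

First switch the hob off: turn its red main switch right round to its off stop. Then take the little pan by its handle close to the bowl, so the outer half of the handle stays free for the waiter, lift it straight up about 10 cm clear of the hotplate, and only then give it a quarter turn so that the handle's free end points, square to the hob, to the side where the round serving tray lies. Keep the pan level so the loose rice ball stays in the middle, leave everything else where it is, and finish still holding the pan there over the hob, level and at rest, for the waiter to take.

Things in the scene. Friction and masses are not known exactly. Their poses are not given: they have to be found in the camera images.
- hob: Countertop electric hob, fixed: brushed-metal box 280 mm deep (x) by 420 mm wide (y); origin at the centre of its underside on the table, x away from the cook, y to the left. Flat deck at z = 70 mm. Round dark hotplate of 90 mm radius, top at z = 78 mm, on the left of the deck; main switch on its right.
- hotplate (a point): Centre of the top face of the hotplate; axes as the hob's.
- switch_grip (a point): Grip point of the red rotary main switch, on its upright turning axis, 98 mm above the table. Its handle is an upright red bar 13 mm thick, 46 mm long, from 84 to 109 mm above the table, over a round red skirt of 23 mm radius on a yellow plate 66 mm square. The point turns with the bar: its y axis runs along the bar to the end with the white pointer line.
- switch (a joint): Angle of the main switch: 0 = off (bar along the hob's y, pointer to the hob's left, at the black ring mark), 1.571 = on (bar along the hob's x, pointer away from the cook, at the black dash). It starts on; from on to off is a quarter turn anticlockwise seen from above. An over-centre spring (about 0.1 Nm) snaps it to the nearer stop.
- pan: Small steel serving pan, 0.2 kg: shallow dished round bowl and a straight black handle towards the cook at the start. Origin at the centre of the bowl's underside, z up, x along the handle to its free end. Bowl: rim radius 66 mm, rim 27 mm above the underside, flat foot of 40 mm radius, inner floor at 4.5 mm, rising gently from the centre (slope 0.06 to 15 mm out, 0.16 to 32, 0.3 to 48, then steep).
- ball: The golden-brown fried rice ball, 40 mm diameter, 35 g, loose in the bowl. Its frame turns as it rolls: use ball_center for its place.
- ball_center (a point): Centre of the rice ball.
- tray: Round dark brown serving tray, 284 mm across, 20 mm high, lying on the table to the left or to the right of the hob: the waiter's side. Origin at the centre of its underside. Leave it where it is.
- board: Green chopping board 200 x 280 x 16 mm lying on the other side of the hob; origin at the centre of its underside. Leave it.
- crock: Round steel utensil crock, 96 mm across, 150 mm high, with utensils standing up to about 215 mm; origin at the centre of its underside, at a far corner beyond the hob. Leave it.
- jug: Red plastic sauce jug with a white cap, 94 mm across, 180 mm high; origin at the centre of its underside, at the other far corner. Leave it.
- handle_root (a point): Point in the middle of the pan's handle, near the bowl: 90 mm from the bowl's centre, 32 mm above the pan's underside; axes as the pan's. The handle is level, 18 mm wide and 16 mm high, from 68 to 196 mm from the bowl's centre. Loaded pan balances about 28 mm from the bowl's centre.
There are look-alikes about, which are no part of the job. Several things look just like the crock: the one meant starts farthest to the robot's right.

How it is judged:
On the way, in this order (a step that is already met when the one before it is completed fails the run):
1. the main switch is turned off while the pan still stands on the hotplate (value of joint switch below 0.12 rad and z of pan in the frame of hotplate below 0.008 m), for 0.2 s.
2. the pan is lifted clear of the hotplate with its handle still towards the cook (z of pan in the frame of hotplate above 0.03 m and angle between the x axis of pan and the x axis of hob, either way round below 0.6 rad and contact force between the fingers and pan above 0.5 N), for 0.1 s.
At the end, for the whole second after the job is handed in: Switch off. Pan held by the fingers alone, at most 130 mm out from the bowl's centre, 50 to 200 mm above the hotplate, within 200 mm of it seen from above, free end to the tray's side, square to the hob within 0.2 rad, tilt under 0.1 rad, at rest, ball still and within 16 mm of the centre (value of joint switch below 0.12 rad and contact force between the fingers and pan above 0.5 N and x of the grasp point in the frame of pan below 0.13 m and z of pan in the frame of hotplate between 0.05 and 0.2 m and horizontal distance between pan and hotplate below 0.2 m and angle between the x axis of pan and the y axis of hob, either way round below 0.2 rad and x of tray in the frame of pan above 0.05 m and angle between pan's own z axis and vertical below 0.1 rad and horizontal distance between ball_center and pan below 0.016 m and contact force between ball and pan above 0.05 N and linear speed of pan below 0.03 m/s and angular speed of pan below 0.15 rad/s and linear speed of ball below 0.04 m/s and contact force between pan and hob below 0.05 N and contact force between pan and crock below 0.05 N and contact force between pan and jug below 0.05 N); the arm keeps its last pose, push and grip.
It fails at once if the rice ball strays more than 30 mm from the middle of the pan (horizontal distance between ball_center and pan above 0.03 m).
It fails at once if the pan is tipped by more than 0.25 rad (angle between pan's own z axis and vertical above 0.25 rad).
It fails at once if the robot touches the rice ball (contact force between any of the fingers, the arm and ball above 0.3 N).
It fails at once if the tray, board, crock or jug is moved by more than 25 mm (distance of any of tray, board, crock, jug from where it was at the start of the episode above 0.025 m).
It also fails if it takes over 64 s, if anything falls off the work surface, if the arm or the gripper's body presses on something with over 40 N, if the wrist force passes 120 N, or if a joint passes its speed limit or range.

## Working session

There is one attempt and no reset: what is moved stays moved. The work goes in short steps, Python scripts to look and compute and a tool call to move; the robot and the scene stay as the last step left them, time stands still between calls to the robot, and variables do not carry over. Pictures are saved under pics/ and viewed, at most 10 in all, crops included, and the job is handed in when it is done.

Besides the shell and the picture viewer there is one more tool, called after ">>>" by a JSON object that holds its "fn" and its "kwargs", one argument or row to a line. step_arm: Moves the arm, as the interface text tells. Shifts and turns lie within -1 to 1; 1 stands for 25 mm of shift or 0.12 rad of turn. Its arguments: {"type":"object","properties":{"delta_pos":{"type":"array"},"turn":{"type":"array"},"grip":{"type":"number"},"newtons":{"type":"number"}},"required":["delta_pos","turn"]}

```bash
mkdir -p pics; cat > h.py <<'E'
from bench import *
import numpy as np, cv2
def snap(n,f):
    c=camera(n); cv2.imwrite(f'pics/{f}.png',c['image'][:,:,::-1]); np.savez(f'pics/{f}.npz',**c); return c
def load(f): return np.load(f'pics/{f}.npz')
def world(c,u,v,z=None):
    d=c['z_map'][int(round(v)),int(round(u))] if z is None else None
    K=c['mtx'];V=np.linalg.inv(c['view'])
    r=np.array([(u-K[0,2])/K[0,0],-(v-K[1,2])/K[1,1],-1.])
    o=V[:3,3]; w=V[:3,:3]@r
    return o+w*(d if z is None else (z-o[2])/w[2])
E
python3 - <<'E'
from h import *
s=read_state(); print({k:np.round(v,3) for k,v in s.items()})
a=snap('top','top0'); b=snap('side','side0'); cv2.imwrite('pics/both.png',cv2.resize(np.vstack([a['image'],b['image']])[:,:,::-1],(480,600)))
print(a['view'],b['view'],a['mtx'])
E
```

```text
{'time': np.float64(0.0), 'joint_positions': array([ 1.148,  0.333, -0.065,  1.461,  0.022,  1.35 , -0.089]), 'joint_vel': array([-0.001, -0.001, -0.001,  0.002,  0.   , -0.003, -0.   ]), 'joint_torque': array([ 0.0000e+00, -6.2324e+01,  2.5000e-02, -3.8989e+01, -6.1000e-02,
        4.0000e-02,  0.0000e+00]), 'ee_pos': array([ 0.243, -0.575,  0.222]), 'eef_rot': array([ 0.98 ,  0.199, -0.   , -0.001]), 'ft_force': array([0.499, 0.367, 0.551]), 'torque': array([ 0.063, -0.022, -0.057]), 'grip_force': np.float64(0.0), 'width': np.float64(0.087)}
[[ 0.0129548  -0.99966678  0.02232724 -0.01596179]
 [ 0.99583305  0.0149145   0.08996719 -0.5903037 ]
 [-0.09027021  0.02106869  0.99569443 -1.13612096]
 [ 0.          0.          0.          1.        ]] [[-0.82945487 -0.55856377 -0.00333637  0.48203496]
 [ 0.29690678 -0.44594361  0.84438182 -0.25823154]
 [-0.47312893  0.69938602  0.53573147 -1.06129241]
 [ 0.          0.          0.          1.        ]] [[399.44518684   0.         314.95586019]
 [  0.         399.44518684 198.97139338]
 [  0.           0.           1.        ]]
```

View pics/top0.png

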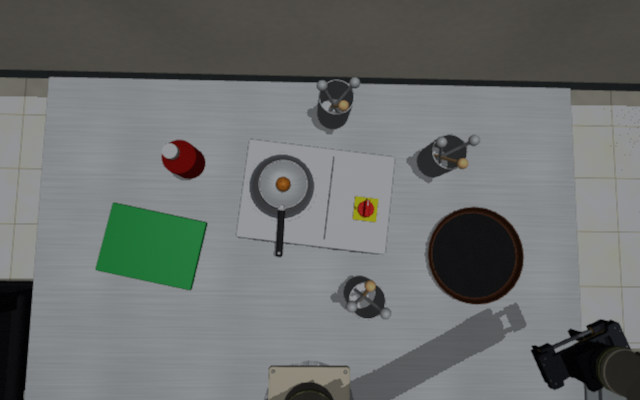

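View pics/side0.png

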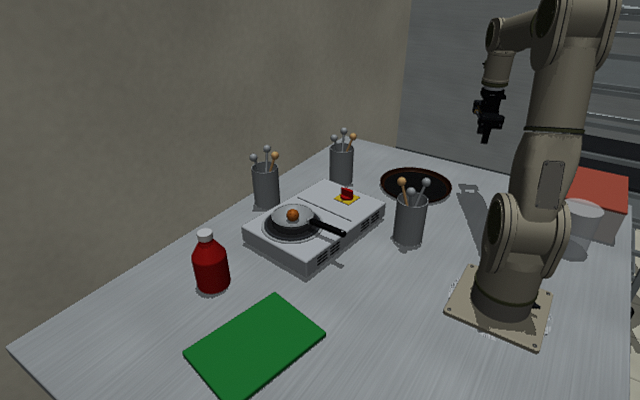

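Top view: hob at (315,197), pan bowl (283,185) with its handle end at (279,255), switch (366,209), tray at right (475,255), board (152,247) and jug (183,160). There are three crock look-alikes at (335,105), (440,157) and (365,297). The one meant is (440,157), as it is farthest to the robot's right (-y is image right). All of them stay untouched. Next is an enlarged crop to confirm.

```bash
python3 - <<'E'
from h import *
c=load('top0'); im=c['image'][120:320,230:490,::-1]
cv2.imwrite('pics/crop1.png',cv2.resize(im,None,fx=3,fy=3,interpolation=cv2.INTER_CUBIC))
for n,(u,v) in dict(c1=(335,118),c2=(432,170),c3=(370,300)).items(): print(n,world(c,u,v,.07).round(3))
for n,(u,v) in dict(c1=(335,118),c2=(432,170),c3=(370,300),tray=(475,255)).items(): print(n,world(c,u,v).round(3))
E
```

```text
c1 [ 0.82  -0.061  0.07 ]
c2 [ 0.674 -0.338  0.07 ]
c3 [ 0.31  -0.162  0.07 ]
c1 [ 0.809 -0.059  0.105]
c2 [ 0.672 -0.334  0.082]
c3 [ 0.318 -0.153  0.123]
tray [ 0.433 -0.484  0.004]
```

View pics/crop1.png

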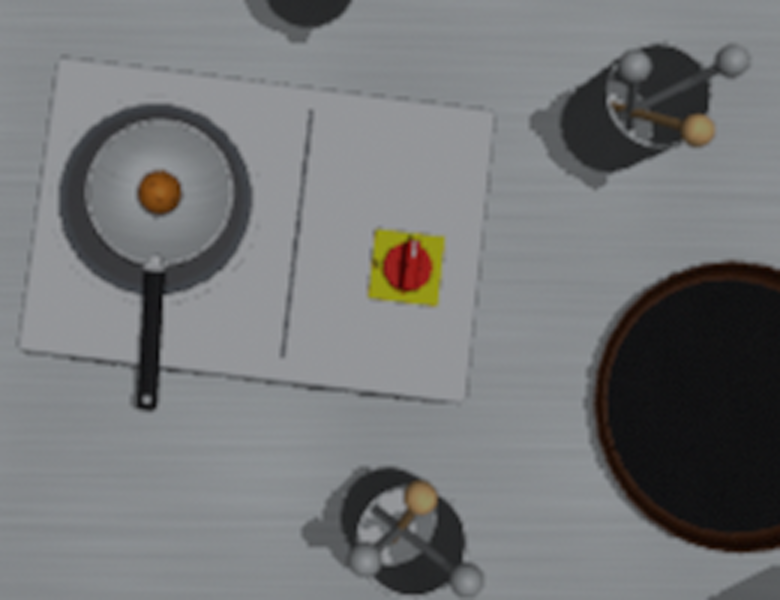

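The crop shows the hob corners at (62,58), (495,110), (20,350), (466,402); the switch centre at (408,266) with its pointer at (414,240); the bowl at (160,192); and the handle running from (153,272) to (147,408). The crock meant is at (640,115), rightmost of the three and at the far right corner beyond the hob. Next is the side view, for heights.

```bash
python3 - <<'E'
from h import *
c=load('side0'); im=c['image'][170:290,240:400,::-1]
cv2.imwrite('pics/crop2.png',cv2.resize(im,None,fx=5,fy=5,interpolation=cv2.INTER_CUBIC))
E
```

```text
(no output)
```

View pics/crop2.png

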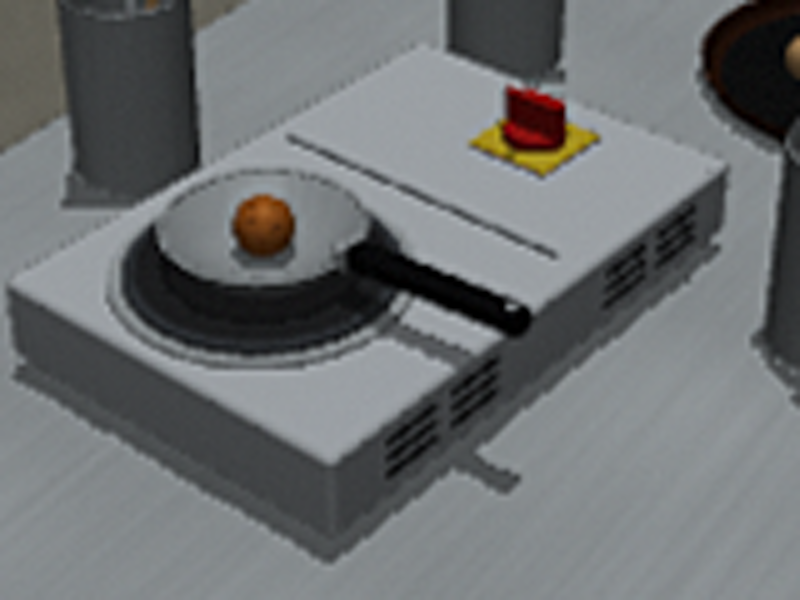

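The side crop shows the switch bar top at about (536,97), the handle hole at (512,305), the handle root at about (355,250) and the ball at (263,224).

```bash
python3 - <<'E'
from h import *
t=load('top0'); s=load('side0')
def P(c):
    return c['mtx']@np.diag([1,-1,-1])@c['view'][:3]
def tf(p): return (230+(p[0]+.5)/3-.5,120+(p[1]+.5)/3-.5)
def sf(p): return (240+(p[0]+.5)/5-.5,170+(p[1]+.5)/5-.5)
for n,a,b in [('bar',(408,264),(536,97)),('hole',(147,400),(512,305)),('root',(153,272),(355,250)),('ball',(160,192),(263,224))]:
    X=cv2.triangulatePoints(P(t),P(s),np.array(tf(a)),np.array(tf(b))); X=(X[:3]/X[3]).ravel()
    print(n,X.round(4),world(t,*tf(a)).round(4), world(s,*sf(b)).round(4))
c=[world(t,*tf(p),.07) for p in [(62,58),(495,110),(20,350),(466,402)]]
print(np.round(c,3)); 
for a,b in [(2,0),(3,1),(1,0),(3,2)]:
    d=c[b]-c[a]; print(np.linalg.norm(d).round(3),np.arctan2(d[1],d[0]).round(3))
print('bar ends',world(t,*tf((414,238)),.109),world(t,*tf((403,291)),.109),'sw',world(t,*tf((408,264)),.109))
r=world(t,*tf((160,192)),.105);print('rim',r)
for p in [(153,272),(147,404)]: print(world(t,*tf(p),.118))
E
```

```text
bar [ 0.4621 -0.1493  0.2919] [ 0.5612 -0.1431  0.1124] [ 0.5627 -0.1469  0.1089]
hole [0.3673 0.0564 0.1762] [0.4373 0.0883 0.118 ] [0.441  0.0874 0.1202]
root [0.5012 0.0584 0.1878] [0.5505 0.0856 0.1152] [0.5494 0.0906 0.1196]
ball [0.5851 0.0604 0.1878] [0.6217 0.0804 0.1219] [0.6159 0.0948 0.1165]
[[ 0.754  0.178  0.07 ]
 [ 0.712 -0.232  0.07 ]
 [ 0.479  0.209  0.07 ]
 [ 0.437 -0.203  0.07 ]]
0.277 -0.113
0.276 -0.103
0.412 1.467
0.415 1.468
bar ends [ 0.58507968 -0.14898275  0.109     ] [ 0.53701038 -0.13909756  0.109     ] sw [ 0.56144007 -0.14357658  0.109     ]
rim [0.62385962 0.08138627 0.105     ]
[0.5503713  0.08538282 0.118     ]
[0.43383003 0.08825273 0.118     ]
```

Measured from the two views:

| Item | Estimate |
|---|---|
| Switch axis | (0.562, -0.144), bar top at about 0.109 |
| Hob yaw | about -0.105 |
| Bowl centre | (0.624, 0.081) |
| Handle | points along yaw π-0.025, top at 0.118 |

Next I move above the switch.

>>> {"fn": "step_arm", "kwargs": {
  "delta_pos": [
    [0, 0.5, 1],
    [0.3, 1, 1],
    [0.6, 1, 1],
    [0.75, 1, 0.1],
    [0.75, 1, 0],
    [0.75, 1, 0],
    [0.75, 1, 0],
    [0.75, 1, 0],
    [0.75, 1, 0],
    [0.75, 1, 0],
    [0.75, 1, 0],
    [0.75, 1, 0]
  ],
  "turn": [0, 0, -0.4, -0.4, -0.4, -0.4, -0.4, -0.4, -0.4, -0.4, -0.4, -0.4],
  "grip": 0
}}

```text
time: 1.3
ee_pos: [0.435, -0.287, 0.2998]
eef_rot: [0.999, -0.041, -0.0, -0.0]
ft_force: [0.4, -0.5, 0.8]
width: 0.0874
grip_force: 0.0
```

>>> {"fn": "step_arm", "kwargs": {
  "delta_pos": [
    [0.75, 1, 0],
    [0.75, 1, 0],
    [0.75, 1, 0],
    [0.75, 1, 0],
    [0.75, 1, -0.5],
    [0.75, 0.8, -0.8],
    [0.6, 0, -1],
    [0, 0, -1],
    [0, 0, 0],
    [0, 0, 0]
  ],
  "turn": [-0.2, 0, 0, 0, 0, 0, 0, 0, 0, 0]
}}

```text
time: 2.3
ee_pos: [0.5618, -0.1434, 0.2179]
eef_rot: [0.999, -0.052, -0.0, -0.0]
ft_force: [0.6, -0.3, 0.8]
width: 0.0871
grip_force: 0.0
```

```bash
python3 - <<'E'
from h import *
s=read_state(); print({k:np.round(v,3) for k,v in s.items()})
a=snap('wrist','w1'); print(a['view'])
E
```

```text
{'time': np.float64(2.3), 'joint_positions': array([ 0.533,  0.267, -0.432,  1.573,  0.114,  1.327, -1.589]), 'joint_vel': array([ 0.002, -0.023, -0.003, -0.028, -0.   ,  0.002, -0.002]), 'joint_torque': array([-2.6100e-01, -5.2429e+01, -3.7010e+00, -3.6815e+01, -1.0000e-03,
       -1.7800e-01, -1.8000e-02]), 'ee_pos': array([ 0.562, -0.143,  0.218]), 'eef_rot': array([ 0.999, -0.052, -0.   , -0.   ]), 'ft_force': array([ 0.646, -0.277,  0.835]), 'torque': array([0.061, 0.035, 0.014]), 'grip_force': np.float64(0.0), 'width': np.float64(0.087)}
[[-1.03477890e-01 -9.94631753e-01  5.22121827e-05 -8.44825553e-02]
 [ 9.57491734e-01 -9.96281872e-02 -2.70709815e-01 -5.19215395e-01]
 [ 2.69261780e-01 -2.79624877e-02  9.62660996e-01 -5.40923799e-01]
 [ 0.00000000e+00  0.00000000e+00  0.00000000e+00  1.00000000e+00]]
```

View pics/w1.png

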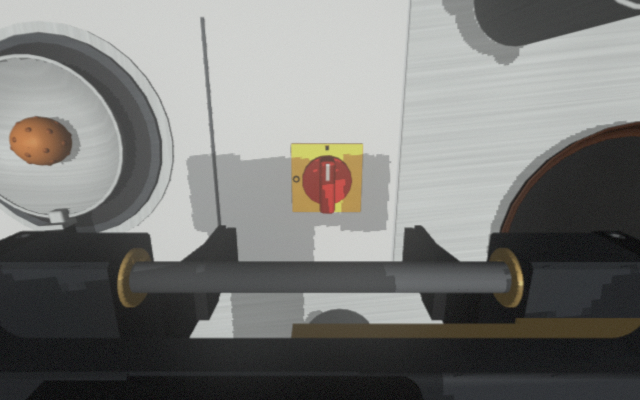

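The wrist view shows the yellow plate spanning (291–363, 143–212), its axis near column 327. The bar points straight ahead, square to the fingers, with its pointer at (328,170). Next I convert these pixels to world positions.

```bash
python3 - <<'E'
from h import *
c=load('w1')
print(np.mean([world(c,u,v,.071) for u,v in [(291,143),(362,143),(291,212),(363,212)]],0), world(c,328,160,.109),world(c,327,182,.109))
im=c['image'].astype(int); m=(im[...,0]>110)&(im[...,1]<60)
v,u=np.nonzero(m); pts=np.array([world(c,a,b) for a,b in zip(u,v)]); p=pts[pts[:,2]>.104]; print(len(p),p.min(0),p.max(0),p.mean(0))
print([world(c,*q,.07) for q in [(201,17),(219,226)]])
E
```

```text
[ 0.56076044 -0.14987001  0.071     ] [ 0.58509238 -0.15252224  0.109     ] [ 0.56676008 -0.14990137  0.109     ]Traceback (most recent call last):
  File "<stdin>", line 5, in <module>
IndexError: too many indices for array: array is 1-dimensional, but 2 were indexed
```

The switch axis comes out at y ≈ -0.149 (the top view gave -0.144), so I use -0.148. Then I descend and grip the bar.

>>> {"fn": "step_arm", "kwargs": {
  "delta_pos": [
    [0, -0.2, -0.8],
    [0, 0, -1],
    [0, 0, -1],
    [0, 0, -1],
    [0, 0, -0.8],
    [0, 0, -0.4],
    [0, 0, -0.1],
    [0, 0, 0]
  ],
  "turn": [0, 0, 0, 0, 0, 0, 0, 0]
}}

```text
time: 3.15
ee_pos: [0.5627, -0.1484, 0.0912]
eef_rot: [0.999, -0.052, 0.001, 0.0]
ft_force: [0.0, -0.6, -0.4]
width: 0.0871
grip_force: 0.0
```

>>> {"fn": "step_arm", "kwargs": {
  "delta_pos": [
    [0, 0, 0],
    [0, 0, 0],
    [0, 0, 0],
    [0, 0, 0],
    [0, 0, 0],
    [0, 0, 0],
    [0, 0, 0],
    [0, 0, 0]
  ],
  "turn": [0, 0, 0, 0, 0, 0, 0, 0],
  "grip": 1,
  "newtons": 25
}}

```text
time: 3.95
ee_pos: [0.562, -0.1482, 0.09]
eef_rot: [0.999, -0.052, -0.0, 0.0]
ft_force: [1.1, -0.4, 0.4]
width: 0.031
grip_force: 0.0
```

>>> {"fn": "step_arm", "kwargs": {
  "delta_pos": [
    [0, 0, 0],
    [0, 0, 0],
    [0, 0, 0],
    [0, 0, 0],
    [0, 0, 0],
    [0, 0, 0]
  ],
  "turn": [0, 0, 0, 0, 0, 0]
}}

```text
time: 4.55
ee_pos: [0.5619, -0.1493, 0.0901]
eef_rot: [0.999, -0.053, 0.0, 0.001]
ft_force: [0.5, -5.4, 0.0]
width: 0.0128
grip_force: 25.0
```

The bar is gripped at 12.8 mm. I ease 2 mm towards -y, then turn a quarter turn anticlockwise.

>>> {"fn": "step_arm", "kwargs": {
  "delta_pos": [
    [0, -0.08, 0],
    [0, 0, 0],
    [0, 0, 0],
    [0, 0, 0],
    [0, 0, 0],
    [0, 0, 0],
    [0, 0, 0],
    [0, 0, 0],
    [0, 0, 0],
    [0, 0, 0],
    [0, 0, 0],
    [0, 0, 0]
  ],
  "turn": [0, 0.8, 0.8, 0.8, 0.8, 0.8, 0.8, 0.8, 0.8, 0.8, 0.8, 0.8]
}}

```text
time: 5.75
ee_pos: [0.5622, -0.1501, 0.0901]
eef_rot: [0.888, 0.46, 0.0, 0.0]
ft_force: [1.0, -2.1, -0.5]
width: 0.0126
grip_force: 25.0
```

>>> {"fn": "step_arm", "kwargs": {
  "delta_pos": [
    [0, 0, 0],
    [0, 0, 0],
    [0, 0, 0],
    [0, 0, 0],
    [0, 0, 0],
    [0, 0, 0],
    [0, 0, 0],
    [0, 0, 0]
  ],
  "turn": [0.8, 0.8, 0.8, 0.8, 0.8, 0.4, 0.2, 0]
}}

```text
time: 6.55
ee_pos: [0.5625, -0.1503, 0.0901]
eef_rot: [0.731, 0.683, 0.001, 0.0]
ft_force: [5.0, -2.1, -3.4]
width: 0.0134
grip_force: 25.7
```

The tool yaw went from -0.105 to 1.50, so the switch should be at its stop. I release it, rise, and check on the way.

>>> {"fn": "step_arm", "kwargs": {
  "delta_pos": [
    [0, 0, 0],
    [0, 0, 0],
    [0, 0, 0],
    [0, 0, 0],
    [0, 0, 0.6],
    [0, 0, 1],
    [0, 0, 1],
    [0, 0, 1],
    [0, 0, 1],
    [0, 0, 1],
    [0, 0, 0.4],
    [0, 0, 0]
  ],
  "turn": [0, 0, 0, 0, 0, 0, 0, 0, 0, 0, 0, 0],
  "grip": 0
}}

```text
time: 7.75
ee_pos: [0.5627, -0.1501, 0.2418]
eef_rot: [0.73, 0.683, 0.001, 0.001]
ft_force: [0.8, -0.1, -0.9]
width: 0.0864
grip_force: 0.0
```

```bash
python3 - <<'E'
from h import *
s=read_state(); print({k:np.round(v,3) for k,v in s.items()})
a=snap('wrist','w2')
E
```

```text
{'time': np.float64(7.75), 'joint_positions': array([ 0.773,  0.306, -0.725,  1.522,  0.205,  1.388, -0.033]), 'joint_vel': array([-0.001,  0.027,  0.01 ,  0.05 ,  0.01 , -0.029, -0.004]), 'joint_torque': array([  0.197, -53.484,  -7.499, -39.718,  -0.15 ,   0.49 ,   0.083]), 'ee_pos': array([ 0.563, -0.15 ,  0.242]), 'eef_rot': array([0.73 , 0.683, 0.001, 0.001]), 'ft_force': array([ 0.799, -0.122, -0.879]), 'torque': array([ 0.033, -0.061, -0.015]), 'grip_force': np.float64(0.0), 'width': np.float64(0.086)}
```

View pics/w2.png

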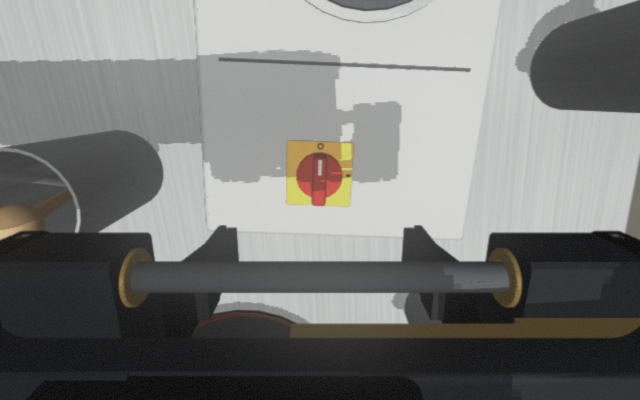

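The pointer is at the ring mark (320,146), so the switch is off. Next I move above the handle root and turn to align with the handle.

>>> {"fn": "step_arm", "kwargs": {
  "delta_pos": [
    [0, 0.8, 0],
    [-0.1, 0.8, 0],
    [-0.1, 0.8, 0],
    [-0.1, 0.8, 0],
    [-0.1, 0.8, 0],
    [-0.1, 0.8, 0],
    [-0.1, 0.8, 0],
    [-0.1, 0.8, 0],
    [-0.1, 0.8, 0],
    [-0.1, 0.8, 0],
    [-0.1, 0.8, 0],
    [-0.2, 0.4, 0]
  ],
  "turn": [-1, -1, -1, -1, -1, -1, -1, -1, -1, -1, -1, -1]
}}

```text
time: 9.0
ee_pos: [0.531, 0.0816, 0.2385]
eef_rot: [1.0, 0.03, -0.001, -0.0]
ft_force: [0.6, -0.3, 0.1]
width: 0.087
grip_force: 0.0
```

>>> {"fn": "step_arm", "kwargs": {
  "delta_pos": [
    [0, 0, 0],
    [0, 0, 0],
    [0, 0, 0],
    [0, 0, 0]
  ],
  "turn": [-0.7, 0, 0, 0]
}}

```text
time: 9.4
ee_pos: [0.5319, 0.0793, 0.2395]
eef_rot: [1.0, -0.009, -0.0, 0.0]
ft_force: [-0.3, 0.3, 0.2]
width: 0.0869
grip_force: 0.0
```

```bash
python3 - <<'E'
from h import *
s=read_state(); print({k:np.round(v,3) for k,v in s.items()})
a=snap('wrist','w3')
E
```

```text
{'time': np.float64(9.4), 'joint_positions': array([ 0.378,  0.193, -0.688,  1.637,  0.125,  1.357, -1.917]), 'joint_vel': array([ 0.001, -0.002, -0.002, -0.006, -0.001,  0.   , -0.009]), 'joint_torque': array([-2.0200e-01, -4.5133e+01, -4.5190e+00, -3.8770e+01,  1.0000e-03,
       -8.3000e-02,  1.6000e-02]), 'ee_pos': array([0.532, 0.079, 0.239]), 'eef_rot': array([ 1.   , -0.009, -0.   ,  0.   ]), 'ft_force': array([-0.275,  0.295,  0.211]), 'torque': array([0.078, 0.003, 0.006]), 'grip_force': np.float64(0.0), 'width': np.float64(0.087)}
```

View pics/w3.png

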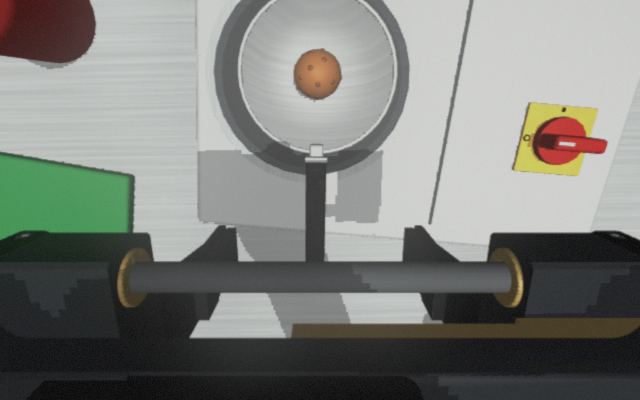

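The wrist view shows the bowl's root clip at (316,152), the handle from (316,162) to (315,255), and the ball at (318,74) in the middle of the bowl.

```bash
python3 - <<'E'
from h import *
c=load('w3')
for q in [(316,163),(315,200),(315,235),(315.5,255)]: print(world(c,*q,.118).round(4),world(c,*q).round(4))
print(world(c,318,74,.104), world(c,318,152,.105))
E
```

```text
[0.5512 0.0823 0.118 ] [0.5511 0.0823 0.1175]
[0.5181 0.0839 0.118 ] [0.5183 0.0839 0.1185]
[0.4848 0.0847 0.118 ] [0.4851 0.0846 0.1186]
[0.4648 0.0846 0.118 ] [0.4646 0.0846 0.1175]
[0.62418185 0.07927731 0.104     ] [0.55866048 0.0805476  0.105     ]
```

>>> {"fn": "step_arm", "kwargs": {
  "delta_pos": [
    [-0.1, 0.16, -0.8],
    [0, 0, -1],
    [0, 0, -1],
    [0, 0, -1],
    [0, 0, -1],
    [0, 0, -0.7],
    [0, 0, -0.3],
    [0, 0, -0.12],
    [0, 0, 0]
  ],
  "turn": [-0.05, 0, 0, 0, 0, 0, 0, 0, 0]
}}

```text
time: 10.35
ee_pos: [0.5298, 0.0838, 0.0924]
eef_rot: [1.0, -0.013, 0.0, -0.0]
ft_force: [-0.1, 0.3, 1.3]
width: 0.0866
grip_force: 0.0
```

>>> {"fn": "step_arm", "kwargs": {
  "delta_pos": [
    [0, 0, 0],
    [0, 0, 0],
    [0, 0, 0],
    [0, 0, 0],
    [0, 0, 0],
    [0, 0, 0],
    [0, 0, 0],
    [0, 0, 0]
  ],
  "turn": [0, 0, 0, 0, 0, 0, 0, 0],
  "grip": 0.7,
  "newtons": 10
}}

```text
time: 11.15
ee_pos: [0.5295, 0.0838, 0.0921]
eef_rot: [1.0, -0.013, -0.0, 0.0]
ft_force: [-0.1, -0.1, -0.6]
width: 0.0315
grip_force: 0.0
```

>>> {"fn": "step_arm", "kwargs": {
  "delta_pos": [
    [0, 0, 0],
    [0, 0, 0],
    [0, 0, 0],
    [0, 0, 0]
  ],
  "turn": [0, 0, 0, 0],
  "grip": 0.77,
  "newtons": 5
}}

```text
time: 11.55
ee_pos: [0.5296, 0.0838, 0.0921]
eef_rot: [1.0, -0.013, 0.0, 0.0]
ft_force: [0.2, -0.3, -0.7]
width: 0.0204
grip_force: 0.0
```

>>> {"fn": "step_arm", "kwargs": {
  "delta_pos": [
    [0, 0, 0],
    [0, 0, 0],
    [0, 0, 0],
    [0, 0, 0],
    [0, 0, 0],
    [0, 0, 0]
  ],
  "turn": [0, 0, 0, 0, 0, 0],
  "grip": 1
}}

```text
time: 12.15
ee_pos: [0.5295, 0.0837, 0.0921]
eef_rot: [1.0, -0.013, -0.0, 0.0]
ft_force: [0.3, -1.2, -0.6]
width: 0.0176
grip_force: 5.0
```

>>> {"fn": "step_arm", "kwargs": {
  "delta_pos": [
    [0, 0, 0],
    [0, 0, 0],
    [0, 0, 0],
    [0, 0, 0]
  ],
  "turn": [0, 0, 0, 0],
  "newtons": 55
}}

```text
time: 12.55
ee_pos: [0.5295, 0.0837, 0.0921]
eef_rot: [1.0, -0.013, -0.0, 0.0]
ft_force: [-0.2, -1.2, 0.4]
width: 0.0174
grip_force: 55.0
```

The handle is held at 17.4 mm and 55 N. I lift slowly, straight up 1 cm first, and check.

>>> {"fn": "step_arm", "kwargs": {
  "delta_pos": [
    [0, 0, 0.03],
    [0, 0, 0.07],
    [0, 0, 0.1],
    [0, 0, 0.1],
    [0, 0, 0.1],
    [0, 0, 0.1],
    [0, 0, 0.07],
    [0, 0, 0.03],
    [0, 0, 0],
    [0, 0, 0]
  ],
  "turn": [0, 0, 0, 0, 0, 0, 0, 0, 0, 0]
}}

```text
time: 13.55
ee_pos: [0.5295, 0.0837, 0.107]
eef_rot: [1.0, -0.013, -0.0, 0.0]
ft_force: [-0.1, -0.9, -2.0]
width: 0.0178
grip_force: 55.0
```

```bash
cat > chk.py <<'E'
from h import *
import sys
from scipy.optimize import least_squares
n=sys.argv[1]; s=read_state(); print(np.round(s['ee_pos'],4),np.round(s['ft_force'],2),np.round(s['torque'],3),s['width'])
c=snap('wrist',n); im=c['image'].astype(int)
# ball
m=((im[...,0]-im[...,2])>50)&(im[...,0]>90)&(im[...,0]<245); m[225:]=0; m[:, :240]=0; m[:,400:]=0
v,u=np.nonzero(m); print('ball px',u.mean(),v.mean(),len(u))
P=np.array([world(c,a,b) for a,b in zip(u,v)]); P=P[P[:,2]>.06]
f=least_squares(lambda q:np.linalg.norm(P-q,axis=1)-.02,P.mean(0)-[0,0,.01],loss='soft_l1',f_scale=.001).x; print('ball',f.round(4))
# handle top line from depth
g=[world(c,316,b) for b in range(170,225,3)]; g=np.array(g); print('handle slope',np.polyfit(g[:,0],g[:,2],1).round(3),g[:,2].mean())
# bowl interior: fit circle on the steel ring via depth: points 55-64 mm from centre
E
python3 chk.py w4
python3 - <<'E'
from h import *
a=load('w3');b=load('w4')
cv2.imwrite('pics/cmp.png',cv2.resize(np.hstack([a['image'][:240,180:450],b['image'][:240,180:450]])[:,:,::-1],None,fx=1.45,fy=1.45))
E
```

```text
[0.5295 0.0837 0.107 ] [-0.07 -0.92 -1.96] [0.01  0.129 0.039] 0.017835071850813865
ball px 321.9267515923567 41.284163288940356 6908
ball [0.6243 0.0809 0.1167]
handle slope [-1.028  0.702] 0.12622014795019268
```

View pics/cmp.png

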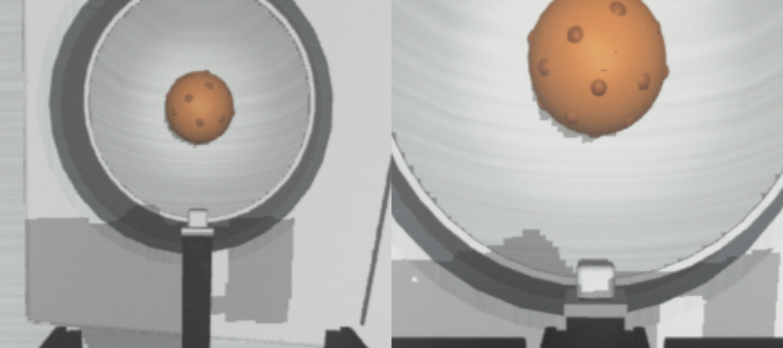

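Lifted 15 mm: the ball rose 14 mm and is still centred, so the pan is level. I continue straight up to about 10 cm, and plan the turn about the bowl's centre so the ball hardly feels it.

>>> {"fn": "step_arm", "kwargs": {
  "delta_pos": [
    [0, 0, 0.05],
    [0, 0, 0.1],
    [0, 0, 0.15],
    [0, 0, 0.2],
    [0, 0, 0.2],
    [0, 0, 0.2],
    [0, 0, 0.2],
    [0, 0, 0.2],
    [0, 0, 0.2],
    [0, 0, 0.2],
    [0, 0, 0.2],
    [0, 0, 0.2]
  ],
  "turn": [0, 0, 0, 0, 0, 0, 0, 0, 0, 0, 0, 0]
}}

```text
time: 14.8
ee_pos: [0.5295, 0.0838, 0.16]
eef_rot: [1.0, -0.013, 0.0, 0.0]
ft_force: [-0.2, -0.4, -2.3]
width: 0.0173
grip_force: 55.0
```

>>> {"fn": "step_arm", "kwargs": {
  "delta_pos": [
    [0, 0, 0.2],
    [0, 0, 0.2],
    [0, 0, 0.2],
    [0, 0, 0.2],
    [0, 0, 0.2],
    [0, 0, 0.15],
    [0, 0, 0.1],
    [0, 0, 0.05],
    [0, 0, 0],
    [0, 0, 0],
    [0, 0, 0]
  ],
  "turn": [0, 0, 0, 0, 0, 0, 0, 0, 0, 0, 0]
}}

```text
time: 15.9
ee_pos: [0.5294, 0.0837, 0.1919]
eef_rot: [1.0, -0.013, -0.0, 0.0]
ft_force: [-0.4, 0.3, -3.0]
width: 0.0176
grip_force: 55.0
```

```bash
python3 chk.py w5; python3 - <<'E'
from h import *
import math
N=48; w=np.full(N,1.);w[:6]=w[-6:][::-1]=np.linspace(.15,.9,6); w=w/w.sum()*12.43; w=w.round(2)
th=np.concatenate([[0],np.cumsum(w)*.12]); c=np.array([.623,.081]); p0=np.array(read_state()['ee_pos'][:2]); 
R=lambda t:np.array([[math.cos(t),-math.sin(t)],[math.sin(t),math.cos(t)]])
P=np.array([c+R(t)@(p0-c) for t in th]); out=[];cur=p0.copy()
for k in range(N):
    d=((P[k+1]-cur)/.025).round(2); cur=cur+d*.025; out.append([float(d[0]),float(d[1]),0])
for i in range(0,N,12): print(out[i:i+12],w[i:i+12].tolist())
print(P[-1],w.sum())
E
```

```text
[0.5294 0.0837 0.1919] [-0.36  0.33 -3.04] [0.019 0.238 0.03 ] 0.017565643582824076
ball px 321.9371796749158 40.93761897788842 6829
ball [0.6243 0.0809 0.2015]
handle slope [-0.933  0.734] 0.2110902194813924
[[-0.0, -0.02, 0], [-0.0, -0.04, 0], [-0.0, -0.06, 0], [-0.0, -0.08, 0], [0.0, -0.1, 0], [0.01, -0.11, 0], [0.01, -0.13, 0], [0.02, -0.13, 0], [0.02, -0.13, 0], [0.03, -0.13, 0], [0.03, -0.12, 0], [0.03, -0.13, 0]] [0.04, 0.09, 0.13, 0.18, 0.22, 0.26, 0.29, 0.29, 0.29, 0.29, 0.29, 0.29]
[[0.04, -0.12, 0], [0.05, -0.13, 0], [0.05, -0.12, 0], [0.05, -0.12, 0], [0.05, -0.11, 0], [0.06, -0.12, 0], [0.07, -0.11, 0], [0.07, -0.11, 0], [0.07, -0.11, 0], [0.07, -0.11, 0], [0.08, -0.1, 0], [0.09, -0.1, 0]] [0.29, 0.29, 0.29, 0.29, 0.29, 0.29, 0.29, 0.29, 0.29, 0.29, 0.29, 0.29]
[[0.08, -0.1, 0], [0.09, -0.09, 0], [0.1, -0.1, 0], [0.09, -0.08, 0], [0.1, -0.09, 0], [0.1, -0.08, 0], [0.11, -0.08, 0], [0.1, -0.07, 0], [0.11, -0.07, 0], [0.12, -0.07, 0], [0.11, -0.06, 0], [0.12, -0.06, 0]] [0.29, 0.29, 0.29, 0.29, 0.29, 0.29, 0.29, 0.29, 0.29, 0.29, 0.29, 0.29]
[[0.12, -0.05, 0], [0.12, -0.05, 0], [0.12, -0.05, 0], [0.12, -0.04, 0], [0.13, -0.04, 0], [0.12, -0.03, 0], [0.12, -0.02, 0], [0.09, -0.02, 0], [0.08, -0.02, 0], [0.06, -0.01, 0], [0.04, -0.0, 0], [0.02, -0.0, 0]] [0.29, 0.29, 0.29, 0.29, 0.29, 0.29, 0.26, 0.22, 0.18, 0.13, 0.09, 0.04]
[ 0.61118279 -0.01183097] 12.280000000000001
```

The ball is unmoved in the camera and the pan stands 100 mm up. I make the quarter turn about the bowl centre.

>>> {"fn": "step_arm", "kwargs": {
  "delta_pos": [
    [0, -0.02, 0],
    [0, -0.04, 0],
    [0, -0.06, 0],
    [0, -0.08, 0],
    [0, -0.1, 0],
    [0.01, -0.11, 0],
    [0.01, -0.13, 0],
    [0.02, -0.13, 0],
    [0.02, -0.13, 0],
    [0.03, -0.13, 0],
    [0.03, -0.12, 0],
    [0.03, -0.13, 0]
  ],
  "turn": [0.04, 0.09, 0.13, 0.18, 0.22, 0.26, 0.29, 0.29, 0.29, 0.29, 0.29, 0.29]
}}

```text
time: 17.15
ee_pos: [0.5333, 0.0539, 0.1921]
eef_rot: [0.989, 0.147, 0.0, 0.0]
ft_force: [0.6, 0.1, -1.7]
width: 0.0172
grip_force: 55.0
```

>>> {"fn": "step_arm", "kwargs": {
  "delta_pos": [
    [0.04, -0.12, 0],
    [0.05, -0.13, 0],
    [0.05, -0.12, 0],
    [0.05, -0.12, 0],
    [0.05, -0.11, 0],
    [0.06, -0.12, 0],
    [0.07, -0.11, 0],
    [0.07, -0.11, 0],
    [0.07, -0.11, 0],
    [0.07, -0.11, 0],
    [0.08, -0.1, 0],
    [0.09, -0.1, 0]
  ],
  "turn": [0.29, 0.29, 0.29, 0.29, 0.29, 0.29, 0.29, 0.29, 0.29, 0.29, 0.29, 0.29]
}}

```text
time: 18.35
ee_pos: [0.5521, 0.0199, 0.1921]
eef_rot: [0.937, 0.349, 0.0, 0.0]
ft_force: [-0.4, 1.1, -2.7]
width: 0.0178
grip_force: 55.0
```

>>> {"fn": "step_arm", "kwargs": {
  "delta_pos": [
    [0.08, -0.1, 0],
    [0.09, -0.09, 0],
    [0.1, -0.1, 0],
    [0.09, -0.08, 0],
    [0.1, -0.09, 0],
    [0.1, -0.08, 0],
    [0.11, -0.08, 0],
    [0.1, -0.07, 0],
    [0.11, -0.07, 0],
    [0.12, -0.07, 0],
    [0.11, -0.06, 0],
    [0.12, -0.06, 0]
  ],
  "turn": [0.29, 0.29, 0.29, 0.29, 0.29, 0.29, 0.29, 0.29, 0.29, 0.29, 0.29, 0.29]
}}

```text
time: 19.55
ee_pos: [0.5829, -0.0039, 0.1921]
eef_rot: [0.844, 0.536, -0.0, 0.0]
ft_force: [-0.1, 1.0, -2.3]
width: 0.0172
grip_force: 55.0
```

>>> {"fn": "step_arm", "kwargs": {
  "delta_pos": [
    [0.12, -0.05, 0],
    [0.12, -0.05, 0],
    [0.12, -0.05, 0],
    [0.12, -0.04, 0],
    [0.13, -0.04, 0],
    [0.12, -0.03, 0],
    [0.12, -0.02, 0],
    [0.09, -0.02, 0],
    [0.08, -0.02, 0],
    [0.06, -0.01, 0],
    [0.04, 0, 0],
    [0.02, 0, 0]
  ],
  "turn": [0.29, 0.29, 0.29, 0.29, 0.29, 0.29, 0.29, 0.26, 0.22, 0.18, 0.13, 0.07]
}}

```text
time: 20.75
ee_pos: [0.6114, -0.0117, 0.1921]
eef_rot: [0.74, 0.673, 0.0, 0.0]
ft_force: [0.7, -0.3, -1.8]
width: 0.0175
grip_force: 55.0
```

>>> {"fn": "step_arm", "kwargs": {
  "delta_pos": [
    [0, 0, 0],
    [0, 0, 0],
    [0, 0, 0],
    [0, 0, 0],
    [0, 0, 0],
    [0, 0, 0],
    [0, 0, 0],
    [0, 0, 0],
    [0, 0, 0],
    [0, 0, 0],
    [0, 0, 0],
    [0, 0, 0]
  ],
  "turn": [0, 0, 0, 0, 0, 0, 0, 0, 0, 0, 0, 0]
}}

```text
time: 21.95
ee_pos: [0.6113, -0.0117, 0.1921]
eef_rot: [0.74, 0.672, 0.0, 0.0]
ft_force: [0.1, 0.4, -2.6]
width: 0.0174
grip_force: 55.0
```

```bash
python3 chk.py w6; python3 - <<'E'
from h import *
a=snap('top','top6'); w=load('w6')
A=cv2.resize(a['image'][100:260,220:420],(500,400)); B=cv2.resize(w['image'][:240,160:480],(300,225)); B=np.vstack([B,np.zeros((175,300,3),np.uint8)])
cv2.imwrite('pics/fin.png',np.hstack([A,B])[:,:,::-1])
E
```

```text
[ 0.6113 -0.0117  0.1921] [ 0.12  0.38 -2.55] [-0.18  -0.046  0.035] 0.017382743118712903
ball px 321.87824 37.92416 6250
ball [0.6197 0.0842 0.2018]
handle slope [-11.631   7.323] 0.21099732094257148
```

View pics/fin.png

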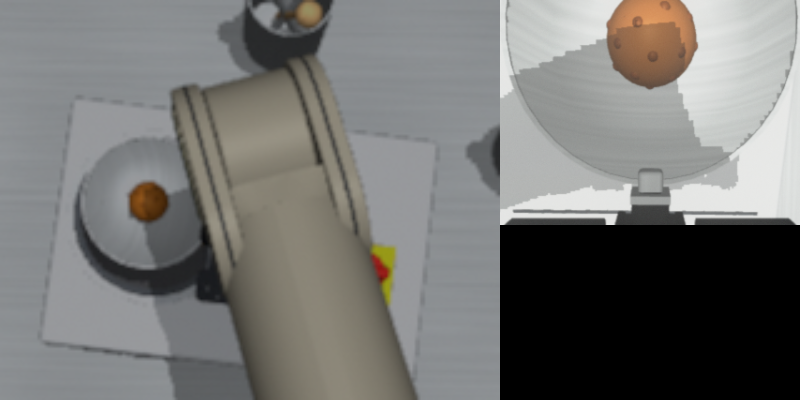

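The picture shows the pan over the hotplate with the ball in the middle, at (148,202) in the left part. The handle points right towards the tray, at tool yaw 1.475 against a wanted 1.466, and everything is at rest. I hand the job in.

```bash
python3 -c "
from bench import *
print(close_job())"
```

```text
the job is handed in; nothing more can be done
None
```

I turned the hob switch off, lifted the pan about 10 cm, turned its handle to the tray side and handed the job in with the pan level and at rest over the hob; the hand-in returned no verdict.

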